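# Pin the slab roller's bearing and hold its bolt from behind

### The job

The bearing of the tabletop slab roller is about to be tightened. Take the round-headed drop pin out of the wooden tool block and stand it, fully home, in the hole in the lip on top of the bearing bracket; then reach down into the narrow gap behind the bracket, grip the hexagonal head of the upper bolt between the fingers and finish while still holding it, firmly and still, so that it cannot turn when a colleague runs up the nut on the other side. Leave the pin home, and leave the spare bolt, the cup and the bottle where they are.

Things in the scene. Friction and masses are not known exactly. Their poses are not given: they have to be found in the camera images.
- pin_head (a point): Middle of the drop pin's head. Loose plain steel pin, 90 g: round head 26 mm across, 14 mm tall, on a shank 12 mm across and 44 mm long with chamfered foot; z up along the pin. The point is 7 mm above the head's underside and 51 mm above the foot. It starts upright in one of the tool block's two 15 mm holes, its head resting on the block's top, 52 mm above the table.
- spare_bolt: Spare bolt, loose, standing in the tool block's other hole, 84 mm from the pin (either way round): shank like the pin's, but a hexagonal head 19 mm across flats and only 8 mm tall. Origin at its foot; head top 52 mm above it. Bystander.
- tool_block: Fixed wooden block 150 x 56 x 52 mm (its x, y, z), origin at the centre of its underside, with two upright holes 42 mm either side of the centre along its x axis.
- bore (a point): Centre of the mouth of the upright hole for the pin, in the top of the bracket's lip, 168 mm above the table. Hole 14 mm across with 2 mm chamfer, 54 mm deep; the pin is home when its head rests on the lip. Lip 50 x 44 mm, level with the top edge of the bracket's outer plate. Axes: z up, x level along the bracket's plates, y level, square to them, towards the roller.
- gap (a point): Middle of the mouth of the gap behind the bracket's outer plate, level with that plate's top edge. Axes as the bore's. The gap is 50 mm wide (along y) and 124 mm long (along x), open at the top and both ends; its other wall, the inner plate, ends 34 mm lower. In it, below the bolt, runs the roller's 20 mm level shaft, its top 48 mm below this point. Nothing of the bracket stands higher.
- bolt: Upper bolt; turns about its level axis with slight friction, else fixed. Origin: middle of its steel hex head, 19 mm across flats, 8 mm thick, in the gap 16 mm below the outer plate's top edge, held 10 mm off that plate by a 17 mm round boss. y: bolt axis, towards the roller; x: square to the flats that stand within 11 degrees of upright; z nearly up. Grip it by the flats with 25 to 50 N.
- cup: Open terracotta cup, loose, 80 mm across the rim, 88 mm tall, origin at the centre of its underside. Bystander.
- bottle: Glass bottle, loose, 62 mm across, 160 mm tall, origin at the centre of its underside. Bystander.
Not all that is in view belongs to the job. What is shaped like the part that bears pin_head but orange, purple or red is not meant.

How it is judged (in metres and radians):
On the way:
1. the drop pin stands fully home in the hole of the lip, let go (horizontal distance between pin_head and bore below 0.004 m and z of pin_head in the frame of bore below 0.0105 m and angle between pin_head's own z axis and vertical below 0.08 rad and contact force between the fingers and pin below 0.1 N), for 0.2 s.
At the end, for the whole second after the job is handed in: The pin stands in the hole: within 4 mm of its axis, its head within 3.5 mm of the lip, upright within 0.08 rad. The upper bolt's head is squeezed by the fingers with more than 12 N, the grasp point within 20 mm of the head's middle, and the bolt does not turn (under 0.1 rad/s) (horizontal distance between pin_head and bore below 0.004 m and z of pin_head in the frame of bore below 0.0105 m and angle between pin_head's own z axis and vertical below 0.08 rad and contact force between the fingers and bolt above 12 N and distance between the grasp point and bolt below 0.02 m and angular speed of bolt below 0.1 rad/s); the arm keeps its last pose, push and grip.
It fails at once if the spare bolt, the cup or the bottle is moved by more than 30 mm (distance of any of spare_bolt, cup, bottle from where it was at the start of the episode above 0.03 m).
It fails at once if the cup or the bottle is tipped over (angle between any of cup, bottle's own z axis and vertical above 0.5 rad).
It also fails if it takes over 38 s, if anything falls off the work surface, if the arm or the gripper's body presses on something with over 40 N, if the wrist force passes 120 N, or if a joint passes its speed limit or range.

### The arm

A 6-joint arm with a two-finger parallel gripper is mounted at the origin on the work surface. World frame = base frame: x ahead of the robot, y to its left, z up, the work surface at z = 0. Lengths are in mm, angles in rad, forces in N, time in s.
With the tool pointing down it reaches from about 275 to 825 mm from the base axis. Payload 4.9 kg.
Tool frame: the origin (TCP) lies at the very end of the fingers, on their centre line; the grasp point (between the pads) lies 19 mm behind it; z points along the fingers, y is the line along which they close (so a half turn about z gives the same grasp; the last joint's range is limited). The gripper opens to 85 mm and grips with 20 to 120 N. Pads are 22 mm wide; open, the fingers measure 114 mm over their backs; the gripper's body (76 mm by 85 mm) begins 54 mm behind the grasp point. The pads swing forward as they close: fully open they stand 13 mm farther back than shut.
Start: joints at [-1.371, 0.326, -0.193, 1.052, 0, 1.437], TCP at [180.212, -519.656, 231.281] pointing down, gripper open.
Joint ranges: [-2.65, 2.65], [-0.97, 1.79], [-1.3, 1.35], [-1.93, 2.1], [-1.47, 1.37], [-3.14, 3.14]. Speed limits (rad/s): [2.57, 2.57, 3.14, 3.14, 3.14, 3.14].

### API

Orientations are given as [roll, pitch, yaw] about the fixed x, y, z axes, in that order (R = Rz(yaw) Ry(pitch) Rx(roll)).
In Python, from bench import bot, solve_ik, imaging gives the robot as it stands. Calls block until the motion is done:
- bot.move_ptp(position, orientation): joint-space move of the TCP to a pose.
- bot.movel(position, rot=None, max_speed=150, threshold=None): straight line of the TCP; rot=None keeps the orientation; max_speed is the mean speed in mm/s. With threshold (N) it stops when the force on the tool has changed by that much, and returns True; else False.
- bot.move_j(angles): joint-space move.
- bot.grip(opening, effort=None): opening from 0.0 (shut) to 1.0 (fully open); effort is the grip in N (None keeps the last); returns when the fingers have stopped.
- bot.dwell(seconds).
- solve_ik(position, orientation): joint angles nearest the present ones, or None.
- bot.get_state(): the state.
- imaging.capture(name): name is "scene" or "top"; returns the picture (420x560x3 uint8, blue, green, red); there is no depth.
- imaging.camera_model(name): a dict with "K" (3x3 intrinsics, pixels), "position" and "rotation" of the camera in the world. Camera axes: x right, y up, looking along -z (the intrinsics and any distortion apply to the point x, -y, -z); pixel columns grow to the right and rows downward; lengths in mm; the calibration is good to about 2 mm. A picture is of the moment at which its call begins. camera_model takes no time and is no camera call.
A pose or a line that the arm cannot do raises bot.IKError and nothing moves.
- bot.sign_off(): hands the job in; it is judged then, once.
The state is a dict: "t": time; "qpos": joint angles; "joint_velocities": joint speeds; "effort": joint torques, N m; "tcp_pos": TCP position; "orientation": TCP orientation; "contact_force": force on the tool from outside, world axes, zero at the start; "wrist_torque": the same for the moment, N m; "opening": opening from 0.0 (shut) to 1.0 (fully open); "gripper_force": force on a finger pad.
Only numpy, scipy, OpenCV 4.12 (cv2) and the standard library are available. Lean on these libraries where they do the work, as an engineer would, in place of code of your own. Each camera call takes 0.05 s, during which the arm holds its last target. There are 200 camera calls.

## Working session

There is one attempt and no reset: what is moved stays moved. The work goes in short steps, each a Python script; the robot and the scene stay as the last script left them, time stands still between calls to the robot, and variables do not carry over. Pictures are saved under pics/ and viewed, at most 10 in all, crops included, and the job is handed in when it is done.

```bash
mkdir -p pics; python3 - <<'E'
from bench import bot, solve_ik, imaging
import cv2,numpy as np
for n in("scene","top"):
    cv2.imwrite(f"pics/{n}0.png",imaging.capture(n)); m=imaging.camera_model(n); print(n,{k:np.round(np.array(v),4).tolist() for k,v in m.items() if not isinstance(v,str)})
s=bot.get_state();print(s)
E
```

```text
scene {'K': [[423.5866, 0.0, 284.4881], [0.0, 423.5866, 213.789], [0.0, 0.0, 1.0]], 'position': [1008.3641, 24.0868, 662.6088], 'rotation': [0.7651, -0.0013, 2.0307]}
top {'K': [[393.6395, 0.0, 275.8027], [0.0, 393.6395, 204.3937], [0.0, 0.0, 1.0]], 'position': [460.7531, -206.6107, 923.3484], 'rotation': [0.1341, 0.0471, -1.5808]}
{'t': 0.1, 'qpos': array([-1.37120039e+00,  3.26849659e-01, -1.93460590e-01,  1.05199287e+00,
       -6.53659525e-06,  1.43661076e+00]), 'joint_velocities': array([ 6.05065283e-04, -8.58883143e-04,  2.56370952e-03, -2.48293527e-03,
        6.61568010e-04, -5.36072892e-05]), 'effort': array([ 8.94048553e-04, -4.44239759e+01,  2.63036978e+01,  7.87900994e-03,
       -1.65951328e-04,  4.48477010e-06]), 'tcp_pos': array([ 180.10562882, -519.1416793 ,  230.59992068]), 'orientation': array([-3.14009853e+00, -1.95105675e-04,  3.33781360e-01]), 'contact_force': array([-0.54712338, -0.22018046,  0.42574965]), 'wrist_torque': array([-0.05459929, -0.04401467,  0.0014674 ]), 'gripper_force': 0.0, 'opening': 1.0006663528123414}
```

View pics/scene0.png

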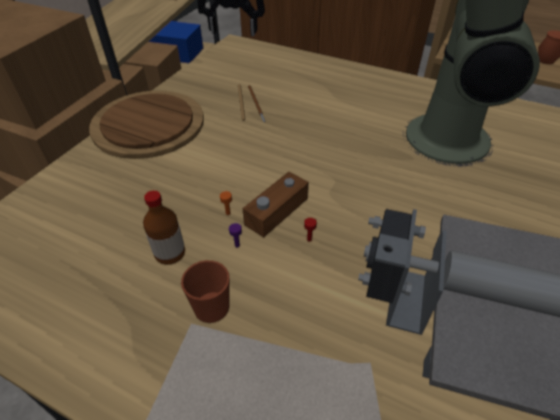

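View pics/top0.png

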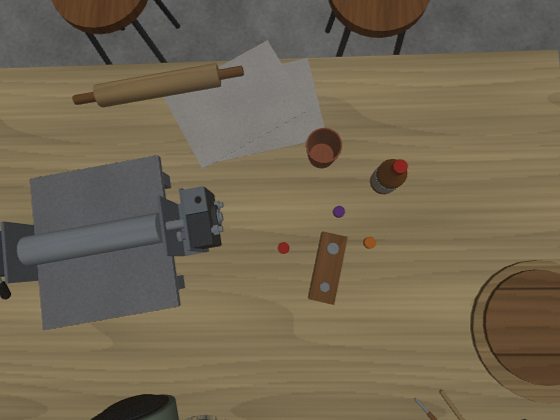

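The scene view shows grey heads in the block at (263,203) and (290,183), with decoys in orange (226,200), purple (235,232) and red (310,226). In the top view the block heads are at (333,248) and (325,287), and the bracket is near (200,220). I'll enlarge both areas.

```bash
python3 - <<'E'
from bench import imaging
import cv2,numpy as np
print(imaging.camera_model("scene").keys(),{k:v for k,v in imaging.camera_model("top").items() if k not in("K","position","rotation")})
s=cv2.imread("pics/scene0.png");t=cv2.imread("pics/top0.png")
def c(i,x,y,w,h,k):
    return cv2.convertScaleAbs(cv2.resize(i[y:y+h,x:x+w],None,fx=k,fy=k,interpolation=cv2.INTER_CUBIC),alpha=1.5)
# 8x crops
cv2.imwrite("pics/c1.png",np.hstack([c(s,235,165,80,70,5),c(t,300,225,80,70,5)]))
cv2.imwrite("pics/c2.png",np.hstack([c(s,355,205,80,100,5),c(t,155,175,80,100,5)]))
E
```

```text
dict_keys(['K', 'position', 'rotation']) {}
```

View pics/c1.png

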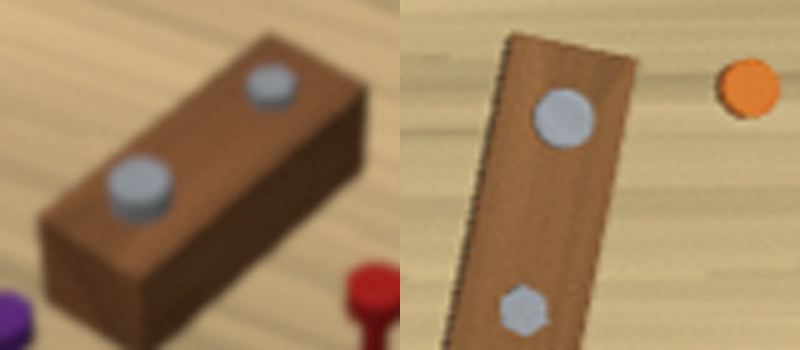

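View pics/c2.png

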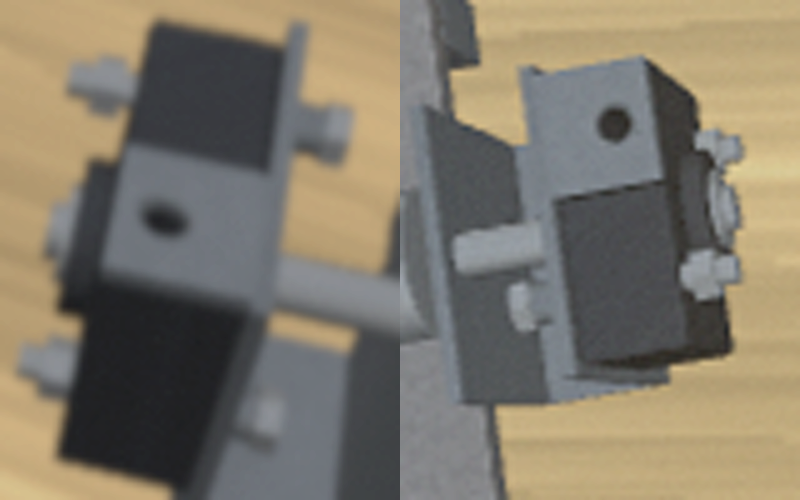

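The round head, top (332.6,248.0) and scene (262.6,201.4), is the drop pin. The hexagonal head at top (324.4,286.8) is the spare bolt, and the orange, purple and red pins are decoys. The hole is at top (197.4,199.4) and scene (387.4,248.0). The upper bolt head is at top (178.8,235.8) and scene (422.2,231), with a lower bolt at scene (408,288).

```bash
cat > h.py <<'E'
from bench import bot, solve_ik, imaging
import cv2,numpy as np
from scipy.spatial.transform import Rotation as R
def ray(n,px):
    m=imaging.camera_model(n); K=np.array(m["K"]); d=np.linalg.solve(K,[*px,1])
    r=np.array(m["rotation"]); M=r if r.shape==(3,3) else R.from_euler("xyz",r).as_matrix()
    return np.array(m["position"],float), M@(d*[1,-1,-1])
def tri(s,t):
    A=np.zeros((3,3));b=np.zeros(3);L=[ray("scene",s),ray("top",t)]
    for c,d in L:
        d=d/np.linalg.norm(d);P=np.eye(3)-np.outer(d,d);A+=P;b+=P@c
    x=np.linalg.solve(A,b)
    (c1,d1),(c2,d2)=L;n=np.cross(d1,d2);return x.round(1),round(abs((c2-c1)@n/np.linalg.norm(n)),1)
def plane(n,px,z):
    c,d=ray(n,px);return (c+d*(z-c[2])/d[2]).round(1)
E
python3 - <<'E'
from h import *
print("pin",tri((262.6,201.4),(332.6,248.0)), plane("top",(332.6,248),66),plane("scene",(262.6,201.4),66))
print("spare",tri((288.8,181.2),(324.4,286.8)))
print("bore",tri((387.4,248),(197.4,199.4)),plane("top",(197.4,199.4),168),plane("scene",(387.4,248),168))
print("bolt",tri((422.2,231),(178.8,235.8)),plane("top",(178.8,235.8),152),plane("scene",(422.2,231),152))
cr=lambda x,y:(155+(x-400)/5-.4,175+y/5-.4)
for p in [(525,75),(643,57),(663,180),(555,200)]: print("lip",plane("top",cr(*p),168))
cs=lambda x,y:(355+x/5-.4,205+y/5-.4)
for p in [(125,145),(272,170),(268,310),(103,277),(305,25),(292,22)]: print("lipS",plane("scene",cs(*p),168))
E
```

```text
pin (array([ 479.7, -288. ,   61.3]), np.float64(2.9)) [ 480.2 -288.8   66. ] [ 483.3 -284.2   66. ]
spare (array([ 397.3, -268.7,   57.7]), np.float64(2.2))
bore (array([575.7, -16.9, 165.5]), np.float64(1.5)) [575.5 -18.3 168. ] [577.5 -16.  168. ]
bolt (array([505.4,  22.1, 152.7]), np.float64(1.1)) [505.6  21.7 152. ] [504.5  22.6 152. ]
lip [595.6  17.5 168. ]
lip [602.  -29.4 168. ]
lip [553.1 -38.  168. ]
lip [545.9   4.5 168. ]
lipS [555.  -35.3 168. ]
lipS [544.8   8.2 168. ]
lipS [597.8  21.1 168. ]
lipS [607.5 -25.4 168. ]
lipS [478.6   1.6 168. ]
lipS [479.1  -2.5 168. ]
```

```bash
python3 - <<'E'
from h import *
Y=-0.23
for p,y in [((481,-287,110),Y),((576,-17,260),Y),((576,-17,170),Y),((504,25,230),-1.37),((504,25,133),-1.37),((504,25,133),1.77)]:
    q=solve_ik(p,(np.pi,0,y)); print(p,y,None if q is None else np.round(q,2))
bot.grip(0.6,40)
bot.move_ptp((481,-287,100),(np.pi,0,Y))
a=imaging.capture("scene");b=imaging.capture("top");s=bot.get_state();print(s["t"],s["tcp_pos"],s["opening"],s["orientation"])
c=lambda i,x,y:cv2.convertScaleAbs(cv2.resize(i[y:y+90,x:x+80],None,fx=5,fy=5,interpolation=cv2.INTER_CUBIC),alpha=1.5)
cv2.imwrite("pics/h1.png",np.hstack([c(a,225,145),c(b,295,205)]))
E
```

```text
(481, -287, 110) -0.23 [-0.67  0.45 -0.34  0.78  0.    2.7 ]
(576, -17, 260) -0.23 [-0.16  0.36 -0.07  1.14  0.   -3.07]
(576, -17, 170) -0.23 [-0.16  0.42 -0.22  0.93  0.   -3.07]
(504, 25, 230) -1.37 [-0.1   0.24 -0.31  1.02  0.   -1.87]
(504, 25, 133) -1.37 [-0.1   0.34 -0.45  0.78  0.   -1.87]
(504, 25, 133) 1.77 [-0.1   0.34 -0.45  0.78  0.    1.27]
2.125 [ 480.82060616 -288.1564452   100.45841866] 0.5993828251431604 [ 3.14097298e+00 -7.75999509e-04 -2.31446482e-01]
```

View pics/h1.png

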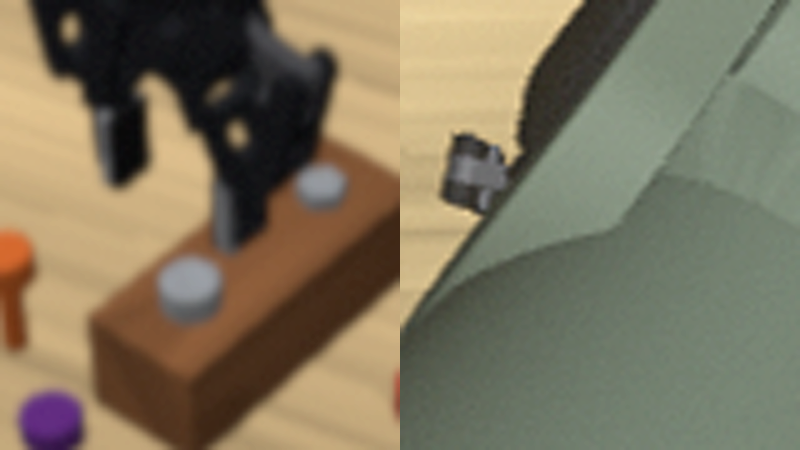

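```bash
python3 - <<'E'
from h import *
for z in (100.5,105): print(plane("scene",(259.8,186.8),z))
print(plane("scene",(262.6,200.4),66))
E
```

```text
[ 480.2 -290.7  100.5]
[ 484.4 -288.2  105. ]
[ 480.8 -285.6   66. ]
```

The tips sit in the scene picture where the TCP says they should, within about 2 mm, and the pin reads (481,-287). I'll descend and grip.

```bash
python3 - <<'E'
from h import *
Y=-0.23
print(bot.movel((481,-287,55),max_speed=100,threshold=12))
bot.grip(0.0,60); s=bot.get_state(); print(s["t"],s["tcp_pos"],s["opening"]*85,s["gripper_force"],s["contact_force"])
bot.movel((481,-287,140),max_speed=150)
s=bot.get_state();print(s["opening"]*85,s["gripper_force"],s["contact_force"])
bot.move_ptp((576,-17,245),(np.pi,0,Y))
a=imaging.capture("scene");b=imaging.capture("top");s=bot.get_state();print(s["t"],s["tcp_pos"],s["opening"]*85,s["gripper_force"])
cv2.imwrite("pics/a2.png",a);cv2.imwrite("pics/b2.png",b)
c=lambda i,x,y:cv2.convertScaleAbs(cv2.resize(i[y:y+110,x:x+80],None,fx=5,fy=5,interpolation=cv2.INTER_CUBIC),alpha=1.5)
cv2.imwrite("pics/h2.png",np.hstack([c(a,350,165),c(b,160,150)]))
E
```

```text
False
3.1 [ 481.60290346 -287.47332486   56.11299025] 21.861127762120187 58.57918739318848 [-1.68926153  0.86242974  5.44152068]
22.222600250921055 58.893036246299744 [ 0.54505854  0.01220002 -1.13065416]
8.6583 [575.9849313  -17.04861831 244.98726848] 22.037956534556 58.91031861305237
```

View pics/h2.png

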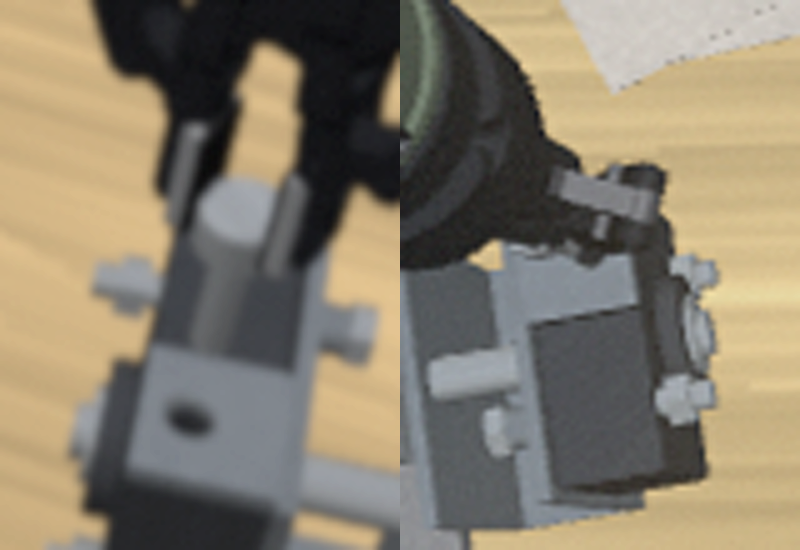

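```bash
python3 - <<'E'
from h import *
print("head",plane("scene",(397.6,206.2),255),"foot",plane("scene",(391.8,233.6),197),"bore",plane("scene",(387.4,248),168))
def proj(n,X):
    m=imaging.camera_model(n);M=R.from_euler("xyz",m["rotation"]).as_matrix()
    p=M.T@(np.array(X)-m["position"]);p=np.array(m["K"])@(p*[1,-1,-1]);return (p[:2]/p[2]).round(1)
print(proj("scene",(576,-17,255)),proj("scene",(576,-17,197)))
E
```

```text
head [576.2 -17.9 255. ] foot [573.7 -15.8 197. ] bore [577.5 -16.  168. ]
[398.3 206.3] [390.6 234.4]
```

```bash
python3 - <<'E'
from h import *
bot.movel((577,-16.5,219),max_speed=100)
a=imaging.capture("scene");s=bot.get_state();print(s["t"],s["tcp_pos"],s["contact_force"])
cv2.imwrite("pics/h3.png",cv2.convertScaleAbs(cv2.resize(a[195:270,345:430],None,fx=8,fy=8,interpolation=cv2.INTER_CUBIC),alpha=1.5))
E
```

```text
9.1167 [577.10720422 -16.54390118 219.28183084] [-0.6586127  -0.9546873  -0.49855917]
```

View pics/h3.png

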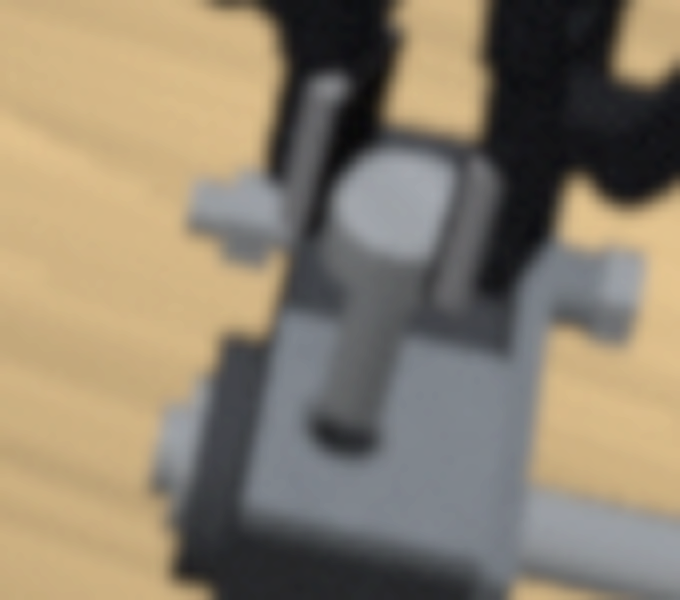

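The foot is centred at about (353,418) in the crop, roughly 1.3 mm right of the hole's axis at (343,428). I'll correct for that and insert with a force guard.

```bash
python3 - <<'E'
from h import *
bot.movel((577.5,-17.6,219),max_speed=50)
h=bot.movel((577.5,-17.6,172),max_speed=40,threshold=14)
s=bot.get_state();print(h,s["t"],s["tcp_pos"],s["contact_force"],s["wrist_torque"],s["opening"]*85)
E
```

```text
False 10.6917 [577.45922435 -17.30431436 172.15470833] [-1.37058079  3.9899411   2.02562278] [ 0.92501891  0.08443802 -0.03542064] 21.61446069059304
```

```bash
python3 - <<'E'
from h import *
h=bot.movel((577.5,-17.0,169),max_speed=20,threshold=10)
s=bot.get_state();print(h,s["t"],s["tcp_pos"],s["contact_force"])
bot.grip(0.55,40)
bot.movel((577.5,-17,235),max_speed=150)
bot.move_ptp((503,26,235),(np.pi,0,-1.37))
a=imaging.capture("scene");b=imaging.capture("top");s=bot.get_state();print(s["t"],s["tcp_pos"],s["opening"],s["orientation"])
cv2.imwrite("pics/a4.png",a);cv2.imwrite("pics/b4.png",b)
cv2.imwrite("pics/h4.png",cv2.convertScaleAbs(np.hstack([cv2.resize(i,None,fx=5,fy=5,interpolation=cv2.INTER_CUBIC) for i in (a[180:290,360:440],b[165:275,155:235])]),alpha=1.5))
E
```

```text
True 10.9 [577.45938157 -17.18967095 172.13130683] [-0.70002973  0.38273425  6.18551713]
13.0417 [503.09715523  25.85890979 234.6095627 ] 0.5455986503068704 [ 3.14107786e+00  1.25416509e-04 -1.36972032e+00]
```

View pics/h4.png

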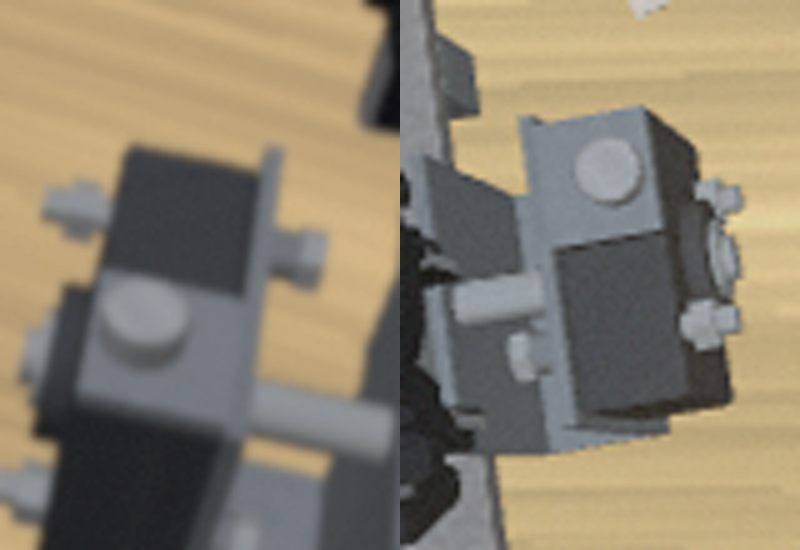

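The pin head sits flat on the lip, at crop top (608,170) and scene (144,310), so it is home. Contact came at the expected 172.1 mm. Next I'll fix the gap-side plate edge and the bolt in the bracket frame.

```bash
python3 - <<'E'
from h import *
S=lambda x,y:(360+x/5-.4,180+y/5-.4); T=lambda x,y:(155+(x-400)/5-.4,165+y/5-.4)
for f in (0.18,0.2,0.22):
    M=np.array([[np.cos(f),np.sin(f)],[-np.sin(f),np.cos(f)]])
    for n,p in [("eS1",plane("scene",S(283,150),168)),("eS2",plane("scene",S(248,425),168)),("eT1",plane("top",T(520,118),168)),
      ("eT2",plane("top",T(548,310),168)),("boltS",plane("scene",S(311,258),152)),("boltT",plane("top",T(522,357),152)),("headS",plane("scene",S(144,305),182)),("headT",plane("top",T(608,170),182))]:
        print(f,n,p,(M@(p[:2]-[577.5,-17.])).round(1))
E
```

```text
0.18 eS1 [478.1   2.5 168. ] [-94.3  37. ]
0.18 eS2 [593.6  21.5 168. ] [22.7 35. ]
0.18 eT1 [598.5  19.6 168. ] [27.2 32.2]
0.18 eT2 [522.4   6.8 168. ] [-49.9  33.3]
0.18 boltS [505.2  22.1 152. ] [-64.1  51.4]
0.18 boltT [505.2  21.3 152. ] [-64.3  50.6]
0.18 headS [575.4 -17.7 182. ] [-2.2 -0.3]
0.18 headT [575.  -19.4 182. ] [-2.9 -1.9]
0.2 eS1 [478.1   2.5 168. ] [-93.5  38.9]
0.2 eS2 [593.6  21.5 168. ] [23.4 34.5]
0.2 eT1 [598.5  19.6 168. ] [27.9 31.7]
0.2 eT2 [522.4   6.8 168. ] [-49.3  34.3]
0.2 boltS [505.2  22.1 152. ] [-63.1  52.7]
0.2 boltT [505.2  21.3 152. ] [-63.2  51.9]
0.2 headS [575.4 -17.7 182. ] [-2.2 -0.3]
0.2 headT [575.  -19.4 182. ] [-2.9 -1.9]
0.22 eS1 [478.1   2.5 168. ] [-92.7  40.7]
0.22 eS2 [593.6  21.5 168. ] [24.1 34.1]
0.22 eT1 [598.5  19.6 168. ] [28.5 31.1]
0.22 eT2 [522.4   6.8 168. ] [-48.6  35.3]
0.22 boltS [505.2  22.1 152. ] [-62.   53.9]
0.22 boltT [505.2  21.3 152. ] [-62.2  53.2]
0.22 headS [575.4 -17.7 182. ] [-2.2 -0.2]
0.22 headT [575.  -19.4 182. ] [-3.  -1.8]
```

```bash
python3 - <<'E'
from h import *
Y=0.175-np.pi/2
bot.movel((505.5,26.6,200),(np.pi,0,Y),max_speed=80)
h=bot.movel((505.5,26.6,132),max_speed=60,threshold=10)
s=bot.get_state();print(h,s["t"],s["tcp_pos"],s["contact_force"],s["wrist_torque"])
if not h:
    bot.grip(0.0,38);bot.dwell(0.3)
    s=bot.get_state();print(s["t"],s["tcp_pos"],s["contact_force"],s["wrist_torque"],s["opening"]*85,s["gripper_force"])
a=imaging.capture("scene");b=imaging.capture("top")
cv2.imwrite("pics/h5.png",cv2.convertScaleAbs(np.hstack([cv2.resize(i,None,fx=5,fy=5,interpolation=cv2.INTER_CUBIC) for i in (a[180:290,360:440],b[165:275,155:235])]),alpha=1.5))
E
```

```text
False 14.9167 [505.84291021  26.57195587 132.37798094] [-0.67666962  0.1159444  -0.80211841] [ 0.01909658 -0.01791369  0.02458042]
15.5917 [504.97266015  26.44028986 132.44915863] [-2.35783494 -1.10268102  5.80956018] [-0.155736    0.6657804  -0.05080229] 18.417115544260557 36.97714665904641
```

View pics/h5.png

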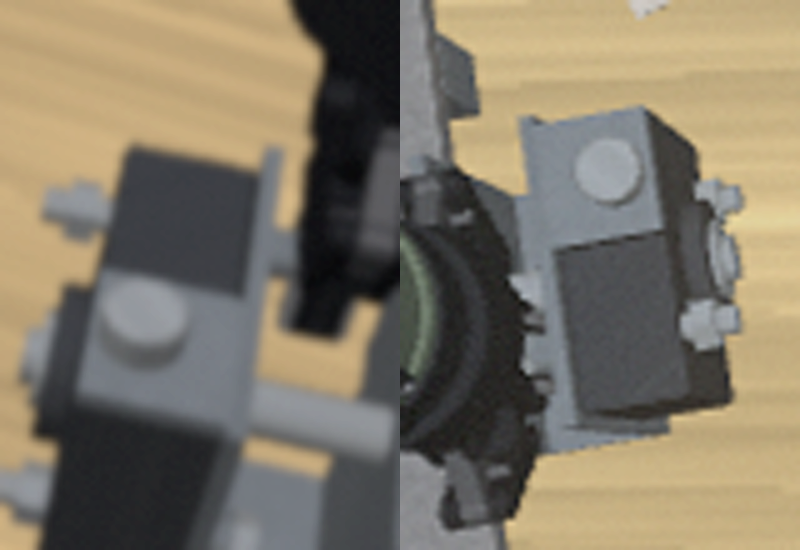

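The pin is still home, at scene (144,310), and the fingers straddle the upper bolt head. The opening is 18.4 mm, where the 26 mm pin head read 22, so it may be held on tilted corners. I'll regrip with the tool tilted each way and compare openings.

```bash
cat >> h.py <<'E'
f=0.175; R0=R.from_euler("xyz",[np.pi,0,f-np.pi/2]); G=np.array([505.2,26.6,151.])
def regrip(d,G=G,e=38):
    r=R.from_rotvec(d*np.array([-np.sin(f),np.cos(f),0]))*R0
    bot.grip(0.4,e); h=bot.movel(G+19*r.apply([0,0,1]),r.as_euler("xyz"),max_speed=60,threshold=15)
    bot.grip(0.0,e); s=bot.get_state()
    print(d,h,round(s["t"],2),s["tcp_pos"].round(1),s["contact_force"].round(1),s["wrist_torque"].round(2),round(s["opening"]*85,2),round(s["gripper_force"],1))
E
python3 - <<'E'
from h import *
regrip(0.15); regrip(-0.15)
E
```

```text
0.15 False 16.59 [501.9  26.2 132. ] [ 2.1  0.9 -5.1] [ 0.16 -0.61 -0.01] 18.63 37.2
-0.15 False 17.65 [508.   26.7 132.5] [-7.2 -1.4 10.3] [-0.33  1.28 -0.07] 17.89 36.9
```

```bash
python3 - <<'E'
from h import *
regrip(-0.22); regrip(-0.08)
E
```

```text
-0.22 False 18.48 [509.3  27.2 132.7] [-4.3 -0.5  4.5] [-0.16  0.8  -0.06] 17.69 37.1
-0.08 False 19.38 [506.5  27.1 131.8] [ 4.   0.7 -5.8] [ 0.27 -0.64  0.04] 17.76 37.2
```

```bash
python3 - <<'E'
from h import *
regrip(-0.14); bot.dwell(0.3)
s=bot.get_state();print(s["t"],s["contact_force"].round(1),s["wrist_torque"].round(2),s["opening"]*85,s["gripper_force"],abs(s["joint_velocities"]).max())
E
```

```text
-0.14 False 20.21 [507.7  27.  132.5] [-3.8  0.3  5.8] [-0.13  0.65 -0.03] 17.33 37.0
20.5083 [-3.9 -0.2  5.2] [-0.03  0.65 -0.01] 17.739671910123697 37.01274872990325 0.0023337405908231126
```

```bash
python3 - <<'E'
from h import *
a=imaging.capture("scene");r=cv2.imread("pics/a4.png");z=cv2.imread("pics/scene0.png")
print("pin",cv2.absdiff(a,r)[230:262,376:402].mean(),"bottle/cup/spare",cv2.absdiff(a,z)[185:325,140:240].mean(),cv2.absdiff(a,z)[172:195,280:300].mean())
print(bot.sign_off()); print(bot.get_state()["gripper_force"])
E
```

```text
pin 1.3685897435897436 bottle/cup/spare 4.062285714285714 3.3260869565217392
the job is handed in; nothing more can be done
None
the job is handed in; nothing more can be done
```

I handed the job in at about 20.6 s of the 38 s: the pin is home in the lip hole, and the fingers hold the upper bolt's head with about 37 N, still and apparently on its flats. The spare bolt, cup and bottle look unmoved in the last picture; the hand-in returned no verdict.

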